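# Load the waiting board into the empty dock

### The job

One dock of the twin programming dock already holds a circuit board; the other is empty. Slide the keeper of the empty dock fully open, push the waiting board along the bench into that dock until it is home against the back, then slide that keeper fully closed behind it. Leave the docked board, its keeper and the other things on the bench as they are.

Things in the scene. Friction and masses are not known exactly. Their poses are not given: they have to be found in the camera images.
- rack: Fixed aluminium twin dock. Two bays side by side, open at -x: boards go in along +x; the bench (z = 0) is their floor. Origin on the bench midway between the bays, level with a docked board's centre. Walls 22 mm high, back wall face at x = 50 mm, middle wall 14 mm thick, side walls y = 135 to 145 mm either side; flared mouths begin at x = -108 mm; keeper bars cross at x = -67 to -55 mm.
- left_dock (a point): Left bay, 128 mm wide (centre at rack y = +71 mm): the point on the bench where a board's origin lies when home. Axes as the rack.
- right_dock (a point): Right bay, 128 mm wide (centre at rack y = -71 mm): the same point.
- left_keeper (a joint): Left keeper's slide in m: 0 = closed (its bar, z 4 to 16 mm, reaches 35 mm into the left mouth and blocks it), 0.045 = fully open (bar clear of the mouth). Opens towards the rack's +y. Stays where it is left; moves with about 2 N.
- right_keeper (a joint): Right keeper's slide in m: 0 = closed, 0.045 = fully open. Opens towards the rack's -y; otherwise a mirror image of the left.
- left_knob (a point): Centre of the top of the left keeper's upright round black knob (18 mm diameter, from z = 16 to 60 mm). Closed it is at x = -61, y = +175 mm in the rack's frame. A guide bridge 22 mm high (its outer face at rack y = 161 mm) stands inward of it; beneath is a 3 mm plate.
- right_knob (a point): The same point of the right keeper's knob (mirror image: rack y = -175 mm closed).
- new_board: The waiting board: green circuit board on a black carrier, 100 (x) x 120 (y) x 12 mm, parts on top up to 17 mm, about 0.28 kg, lying loose on the bench in front of the rack, its +x edge (with a brass contact strip) roughly towards the rack. Origin at the centre of the underside. Too wide to grip.
- docked_board: An identical board already home in one of the two bays, left or right. Origin at the centre of the underside.
- spool: Solder spool, upright, 60 mm diameter, 50 mm high, a bystander to the left. Origin at the underside's centre.
- jar: Amber jar, 56 mm diameter, 65 mm high, a bystander to the right. Origin at the underside's centre.
- screwdriver: Screwdriver, 170 mm long, lying on the bench to the right, a bystander. Its length is along its own x.
There are look-alikes about, which are no part of the job. Leave any brown or pink look-alike of the new_board alone.

How it is judged:
By the outcome, as a careful person would: the job done as asked, in the order asked, and still so for the second after the job is handed in, with the robot touching nothing.
It also fails if it takes over 72 s, if anything falls off the work surface, if the arm or the gripper's body presses on something with over 40 N, if the wrist force passes 120 N, or if a joint passes its speed limit or range.

### The arm

A 6-joint arm with a two-finger parallel gripper is mounted at the origin on the work surface. World frame = base frame: x ahead of the robot, y to its left, z up, the work surface at z = 0. Lengths are in m, angles in rad, forces in N, time in s.
With the tool pointing down it reaches from about 0.275 to 0.975 m from the base axis. Payload 8.4 kg.
Tool frame: the origin (TCP) lies midway between the tips of the shut fingers; the grasp point (between the pads) lies bot.hold_point_z behind it (bot.hold_point_z is the distance from the TCP to the grasp point, in m); z points along the fingers, y is the line along which they close (so a half turn about z gives the same grasp; the last joint's range is limited). The gripper opens to 92 mm and grips with 3 to 60 N. Pads are 20 mm wide; open, the fingers measure 128 mm over their backs; the gripper's body (75 mm by 189 mm) begins 69 mm behind the grasp point.
Start: joints at [-1.335, 0.353, 1.633, -0, 1.155, -0.002], TCP at [0.147, -0.607, 0.215] pointing down, gripper open.
Joint ranges: [-2.63, 2.63], [-0.92, 2.1], [0.06, 2.66], [-1.3, 4.44], [0, 2.69], [-3.02, 3.02]. Speed limits (rad/s): [2.22, 2.22, 2.79, 3.14, 3.14, 3.14].

### API

Orientations are given as a rotation vector (axis times angle).
In Python, from plant import bot gives the robot as it stands.
- The arm moves only by the tool step_arm, never from a script. Its argument "moves" is a list of rows, each a list of 6 numbers: the shift along the tool's x, y, z in cm, then the turn, a rotation vector about the tool's x, y, z in rad. In form: [[dx, dy, dz, rx, ry, rz], ...]. A call has 1 to 8 rows; each row shifts and turns the commanded pose from where the row before left it, along the tool's axes as they then stand; what a row does not reach is not made up. A row lasts 1/8 s, in which the tool goes at most 62.5 mm and 10.7 degrees, less where a joint would pass 70% of its speed; a pose out of reach is approached as far as the arm can. A call is refused whole if a number of a shift passes 6.25 or a number of a turn 0.188, either way. A call with a gripper value outside its range is refused whole. "grip" is the finger opening in cm, from 0 to 9.19, set as the call begins (left out, the last holds). The fingers move at their own pace and stop on an object; "force" is the grip in N (left out, the last holds). Time passes only in rows, so rows that do not move let the fingers close. It gives the time, the measured TCP pose, the force, the opening and the grip force at its end, in the units of the state.
- bot.get_state(): the state, without advancing time (a new reading comes with each control period).
- bot.snapshot(name): name is "side" or "top" or "wrist"; returns the picture (480x640x3 uint8, red, green, blue); there is no depth.
- bot.camera_params(name): a dict with "fx", "fy", "cx", "cy" (pixels), "R" (3x3) and "t" (3): a world point X has camera coordinates R X + t. Camera axes: x right, y down, z forward; pixel columns grow to the right and rows downward; lengths in m; the calibration is good to about 2 mm. A picture is of the moment at which its call begins: read the wrist's pose just before it. camera_params takes no time and is no camera call; for the wrist camera it gives the pose at the moment of the call.
- bot.close_job(): hands the job in; it is judged then, once.
Trained networks look in the newest picture that a camera, given by its name, has taken for a name from the list of things; names that differ only in an ending like _2 or _b are one class to them, and where a whole thing is asked for, a point or a joint stands for the part that bears it (a point fixed in the world has none). Each returns a list of dicts, best first, with "score" (0 to 1); they miss things now and then, are a little off and sometimes report something else, mostly with a low value. They report only what shows in the picture. A call takes as long as a camera call. They do not tell look-alikes from the thing itself.
- bot.boxes_of(camera, target): "pixel" ([column, row] in pixels, amid what is visible of it).
- bot.trace(camera, target): "mask" (480x640 bool, what is visible of it) and "pixel" ([column, row] in pixels, amid what is visible of it).
- bot.place_of(camera, target): "pixel" ([column, row] in pixels: a listed point, or the origin of a listed thing).
The state is a dict: "t": time; "joints": joint angles; "qvel": joint speeds; "joint_efforts": joint torques, N m; "position": TCP position; "eef_rot": TCP orientation; "force": force on the tool from outside, world axes, zero at the start; "wrist_torque": the same for the moment, N m; "grip_width": finger opening in m; "finger_force": force on a finger pad.
Only numpy, scipy, OpenCV 4.12 (cv2) and the standard library are available. Lean on these libraries where they do the work, as an engineer would, in place of code of your own. Each camera call takes 0.05 s, during which the arm holds its last target. There are 200 camera calls.

## Working session

There is one attempt and no reset: what is moved stays moved. The work goes in short steps, Python scripts to look and compute and a tool call to move; the robot and the scene stay as the last step left them, time stands still between calls to the robot, and variables do not carry over. Pictures are saved under pics/ and viewed, at most 10 in all, crops included, and the job is handed in when it is done.

Besides the shell and the picture viewer there is one more tool, called by a JSON object that holds its "api" and its "payload", one argument or row to a line. step_arm: Moves the arm, as the interface text tells. Its arguments: {"type":"object","properties":{"moves":{"type":"array","items":{"type":"array","items":{"type":"number"}}},"grip":{"type":"number"},"force":{"type":"number"}},"required":["moves"]}

```bash
mkdir -p pics
cat > h.py <<'E'
import numpy as np, cv2
from plant import bot
def ray(cam,px,z):
    p=bot.camera_params(cam); R=np.array(p["R"]);t=np.array(p["t"])
    d=R.T@np.array([(px[0]-p["cx"])/p["fx"],(px[1]-p["cy"])/p["fy"],1]); c=-R.T@t
    return c+d*(z-c[2])/d[2]
def proj(cam,X):
    p=bot.camera_params(cam); c=np.array(p["R"])@X+np.array(p["t"])
    return np.array([p["fx"]*c[0]/c[2]+p["cx"],p["fy"]*c[1]/c[2]+p["cy"]])
def snap(cam,name):
    im=bot.snapshot(cam); cv2.imwrite(f"pics/{name}.png",im[:,:,::-1]); return im
E
python3 - <<'E'
from h import *
snap("top","top1"); 
for n,z in [("rack",0),("left_dock",0),("right_dock",0),("left_knob",.06),("right_knob",.06),("new_board",0),("docked_board",0),("spool",0),("jar",0),("screwdriver",0)]:
    for r in bot.place_of("top",n)[:3]: print(n,round(r["score"],2),np.round(r["pixel"],1),np.round(ray("top",r["pixel"],z),4))
print(bot.get_state())
E
```

```text
rack 0.48 [214.  232.2] [0.515  0.2523 0.    ]
right_dock 0.72 [348.9 183.6] [ 0.6425 -0.0884  0.    ]
left_knob 0.74 [244.8 202.4] [0.5828 0.1667 0.06  ]
right_knob 0.7 [394.6 206.5] [ 0.576  -0.1955  0.06  ]
new_board 0.96 [328.1 256. ] [ 0.4571 -0.0364  0.    ]
new_board 0.95 [243.6 294.7] [0.3588 0.1742 0.    ]
new_board 0.84 [386.8 319.1] [ 0.3007 -0.1841  0.    ]
docked_board 0.73 [291.2 180.8] [0.6484 0.0592 0.    ]
spool 0.71 [214.8 232.1] [0.5152 0.2503 0.    ]
jar 0.61 [420.3 248.2] [ 0.4786 -0.2698  0.    ]
screwdriver 0.95 [440.5 183.4] [ 0.6453 -0.3233  0.    ]
{'t': 0.55, 'joints': array([-1.33539983e+00,  3.53016244e-01,  1.63339226e+00,  8.43551780e-06,
        1.15521073e+00, -2.39548207e-03]), 'qvel': array([-0.00030494, -0.00026216,  0.00059722, -0.00063374, -0.00024641,
        0.00165801]), 'joint_efforts': array([ 1.16600240e-03, -5.93382239e+01, -3.34390354e+01,  6.99027674e-02,
        1.62528019e-02, -2.61582022e-05]), 'position': array([ 0.14722918, -0.6074132 ,  0.21457613]), 'eef_rot': array([-3.11938715e+00, -3.72634799e-01, -7.18652213e-06]), 'force': array([-0.06219709,  0.98504267, -0.06103959]), 'wrist_torque': array([0.06157372, 0.02241155, 0.05755496]), 'finger_force': 0.0, 'grip_width': 0.0921187780500969}
```

View pics/top1.png

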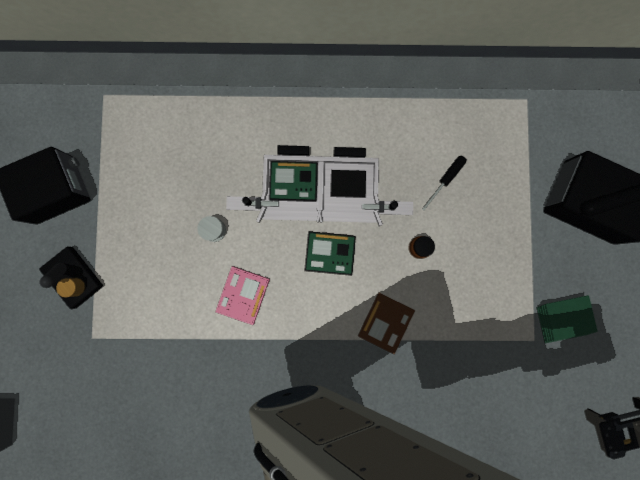

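The top view shows the left bay holding the docked board at (293,182) and the right bay empty at (349,184). The green new board is at (330,253). The pink and brown look-alikes are at (243,295) and (387,320), the right knob is at (394,206), and the jar is at (422,246).

```bash
cat >> h.py <<'E'
from scipy.spatial.transform import Rotation as Ro
def plan(xyz,yaw):
    """tool-frame shift (cm) & turn about z to reach world xyz with tool x at yaw (tool down)"""
    s=bot.get_state(); R=Ro.from_rotvec(s["eef_rot"]).as_matrix()
    T=Ro.from_euler('z',yaw).as_matrix()@np.diag([1,-1,-1])
    d=R.T@(np.array(xyz)-s["position"])*100
    print("shift first cm",np.round(d,2),"turn",np.round(Ro.from_matrix(R.T@T).as_rotvec(),3),"shift after turn",np.round(T.T@(np.array(xyz)-s["position"])*100,2))
E
python3 - <<'E'
from h import *
im=cv2.imread("pics/top1.png"); c=cv2.resize(im[140:285,215:415],(800,580),interpolation=cv2.INTER_CUBIC); cv2.imwrite("pics/top1c.png",c)
print(bot.hold_point_z)
p=bot.camera_params("wrist"); R=np.array(p["R"]); s=bot.get_state()
Rt=Ro.from_rotvec(s["eef_rot"]).as_matrix(); print("cam in tool",Rt.T@(-R.T@p["t"]-s["position"]),"axes",np.round(Rt.T@R.T,2),p["fx"])
plan([0.50,-0.16,0.30],0)
E
```

```text
0.0187
cam in tool [ 0.08272215 -0.00147467 -0.1701904 ] axes [[-0.   -0.96 -0.29]
 [ 1.   -0.   -0.  ]
 [ 0.   -0.29  0.96]] 344.9190381880703
shift first cm [ 44.82 -35.17  -8.54] turn [-0.    -0.     0.238] shift after turn [ 35.28 -44.74  -8.54]
```

View pics/top1c.png

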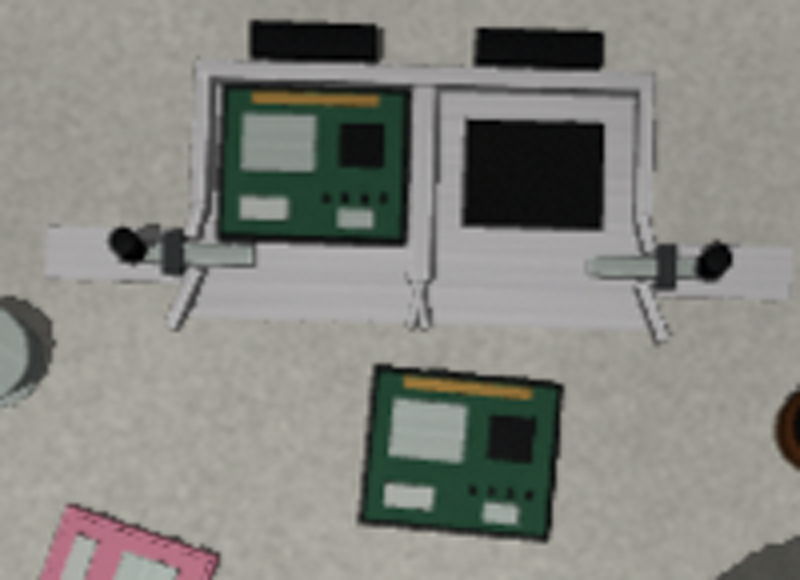

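The crop shows both keepers closed and the board rotated a few degrees relative to the rack. I'll move to an overview pose above the rack mouth.

{"api": "step_arm", "payload": {
  "moves": [
    [3.8,-3.2,-0.7,0,0,0],
    [3.8,-3.2,-0.7,0,0,0],
    [3.8,-3.2,-0.7,0,0,0],
    [3.8,-3.2,-0.7,0,0,0],
    [3.8,-3.2,-0.7,0,0,0],
    [3.8,-3.2,-0.7,0,0,0],
    [3.8,-3.2,-0.7,0,0,0],
    [3.8,-3.2,-0.7,0,0,0]
  ]
}}

```text
t: 1.55
position: [0.3832, -0.2857, 0.2711]
eef_rot: [3.119, 0.372, 0.001]
force: [1.0, -1.6, -0.7]
grip_width: 0.0921
finger_force: 0.0
```

{"api": "step_arm", "payload": {
  "moves": [
    [3.8,-3.2,-0.7,0,0,0],
    [3.8,-3.2,-0.7,0,0,0],
    [3.8,-3.2,-0.7,0,0,0],
    [3.8,-3.2,-0.7,0,0,0],
    [0,0,0,0,0,0.12],
    [0,0,0,0,0,0.12],
    [0,0,0,0,0,0]
  ]
}}

```text
t: 2.42
position: [0.5, -0.1266, 0.2986]
eef_rot: [3.142, -0.002, 0.0]
force: [-0.4, -0.1, 0.2]
grip_width: 0.092
finger_force: 0.0
```

Run:
```python
from h import *
im=snap("wrist","w1")
s=bot.get_state();print(s["t"],s["position"],s["eef_rot"])
for n,z in [("rack",0),("left_dock",0),("right_dock",0),("left_knob",.06),("right_knob",.06),("new_board",0),("docked_board",0),("jar",0),("screwdriver",0)]:
    for r in bot.place_of("wrist",n)[:2]: print(n,round(r["score"],2),np.round(r["pixel"],1),np.round(ray("wrist",r["pixel"],z),4))
```

```text
2.475 [ 0.49991653 -0.12679372  0.29862248] [3.14155371e+00 7.06712188e-04 1.09948281e-04]
rack 0.56 [230.7  70.5] [ 0.6481 -0.0118  0.    ]
left_dock 0.72 [481.5  74.4] [ 0.6435 -0.3246  0.    ]
left_knob 0.94 [ 60.4 122.9] [0.5858 0.1703 0.06  ]
right_knob 0.95 [378.7 129.9] [ 0.5777 -0.1902  0.06  ]
new_board 0.86 [258.  214.8] [ 0.4632 -0.0359  0.    ]
new_board 0.64 [359.5 320.8] [ 0.2943 -0.1831  0.    ]
jar 0.96 [420.8 203.1] [ 0.4795 -0.2625  0.    ]
jar 0.71 [482.7  73.6] [ 0.6441 -0.3262  0.    ]
screwdriver 0.64 [480.9  75.9] [ 0.6414 -0.3243  0.    ]
```

View pics/w1.png

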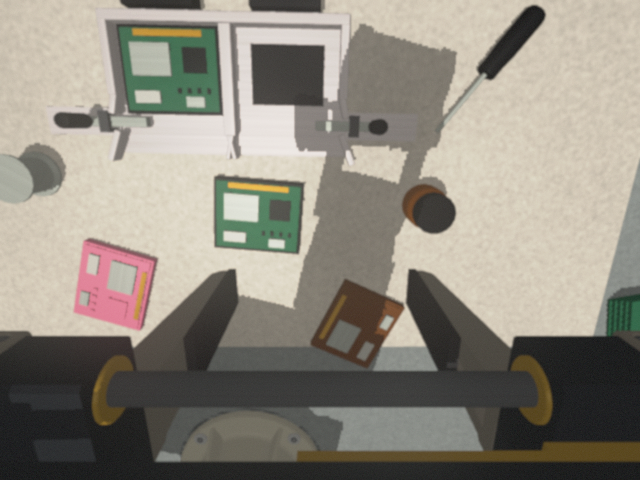

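The wrist view shows the right knob top at (378,128), the board at (258,214), and the rack's back corners near (96,12) and (350,14). Next I'll compute the rack and board poses.

```bash
cat >> h.py <<'E'
def boardpose(cam,im,z=.012):
    g=cv2.cvtColor(im,cv2.COLOR_RGB2HSV); m=cv2.inRange(g,(60,80,20),(95,255,255))
    m=cv2.morphologyEx(m,cv2.MORPH_CLOSE,np.ones((15,15)))
    cs,_=cv2.findContours(m,0,2); out=[]
    for c in cs:
        if cv2.contourArea(c)<1500: continue
        w=np.array([ray(cam,q[0],z)[:2] for q in c]); r=cv2.minAreaRect((w*1000).astype(np.float32))
        a=(r[2]+45)%90-45
        out.append((np.round(r[0],1),np.round(r[1],1),round(a,2)))
    return out
E
python3 - <<'E'
from h import *
im=cv2.imread("pics/w1.png")[:,:,::-1].copy()
for o in boardpose("wrist",im): print("w",o)
t=cv2.imread("pics/top1.png")[:,:,::-1].copy()
for k in [c for c in boardpose("top",t)]: print("t",k)
for q in [(96,12),(350,14)]: print(q,ray("wrist",q,.022))
for q in [(215+195/4,140+62/4),(215+655/4,140+74/4),(215+215/4,140+77/4),(215+640/4,140+90/4)]: print(q,ray("top",q,.022))
plan([0.578,-0.19,0.12],0)
# straight edge of back wall: refine
print(proj("wrist",np.array([.5,-.12,.0])))
crop=cv2.resize(im[0:180,90:440],(800,411),interpolation=cv2.INTER_CUBIC); cv2.imwrite("pics/w1c.png",crop[:,:,::-1])
E
```

```text
w (array([463., -37.]), array([110.1,  89.3]), -4.86)
w (array([646.9,  57.8]), array([111.8,  90.3]), -0.79)
t (array([ 305.9, -630. ]), array([ 93.7, 135.4]), 11.44)
t (array([464.7, -40.8]), array([114.2,  93.7]), -5.11)
(96, 12) [0.70638417 0.13050015 0.022     ]
(350, 14) [ 0.70366324 -0.15774314  0.022     ]
(263.75, 155.5) [0.70792051 0.12770587 0.022     ]
(378.75, 158.5) [ 0.70318581 -0.16217987  0.022     ]
(268.75, 159.25) [0.69844941 0.11496998 0.022     ]
(375.0, 162.5) [ 0.69283193 -0.1526879   0.022     ]
shift first cm [ 7.82  6.29 17.86] turn [ 0.    -0.    -0.002] shift after turn [ 7.81  6.31 17.86]
[317.9677278  188.64330765]
```

View pics/w1c.png

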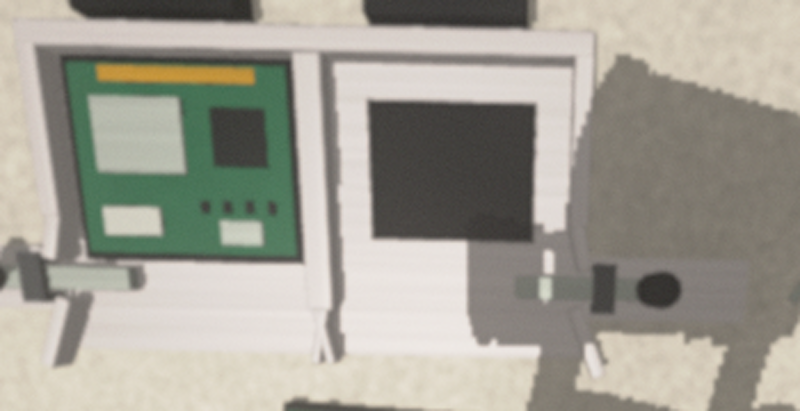

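{"api": "step_arm", "payload": {
  "moves": [
    [3.95,3.15,2,0,0,0.017],
    [3.95,3.15,2,0,0,0],
    [0,0,5,0,0,0],
    [0,0,5,0,0,0],
    [0,0,2,0,0,0],
    [0,0,0,0,0,0]
  ],
  "grip": 5,
  "force": 15
}}

```text
t: 3.68
position: [0.5771, -0.1903, 0.1368]
eef_rot: [-3.14, 0.03, 0.005]
force: [0.1, 0.4, 0.5]
grip_width: 0.0501
finger_force: 0.0
```

Run:
```python
from h import *
im=snap("wrist","w2")
s=bot.get_state();print(s["t"],s["position"],s["eef_rot"])
for r in bot.place_of("wrist","right_knob")[:2]: print(round(r["score"],2),np.round(r["pixel"],1),np.round(ray("wrist",r["pixel"],.06),4))
```

```text
3.725 [ 0.57815343 -0.19062442  0.13841223] [-3.14116584e+00  2.99964931e-02  1.41844881e-03]
0.73 [322.9 235.4] [ 0.5817 -0.1902  0.06  ]
```

View pics/w2.png

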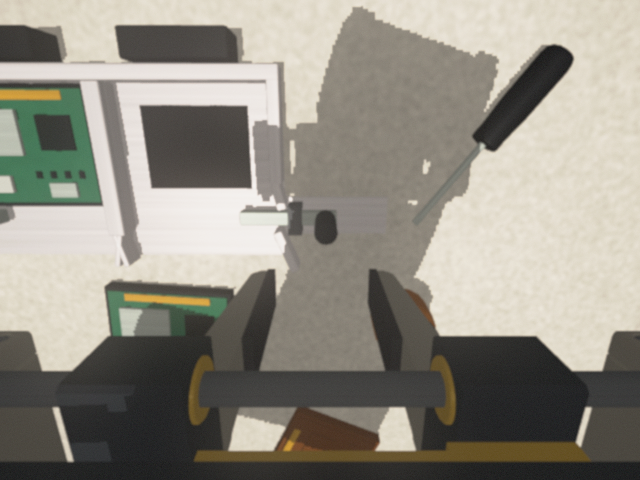

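The knob top is at (323,232), centred between the fingers. I'll descend and grip.

{"api": "step_arm", "payload": {
  "moves": [
    [0.3,0,4,0,0,0],
    [0,0,4,0,0,0],
    [0,0,2.4,0,0,0],
    [0,0,0,0,0,0]
  ]
}}

```text
t: 4.28
position: [0.5811, -0.1906, 0.0345]
eef_rot: [-3.141, 0.03, 0.001]
force: [-0.8, 0.1, -1.2]
grip_width: 0.0498
finger_force: 0.0
```

{"api": "step_arm", "payload": {
  "moves": [
    [0,0,0,0,0,0],
    [0,0,0,0,0,0],
    [0,0,0,0,0,0],
    [0,0,0,0,0,0]
  ],
  "grip": 1,
  "force": 15
}}

```text
t: 4.78
position: [0.5819, -0.1911, 0.0355]
eef_rot: [3.141, -0.03, 0.002]
force: [0.2, -0.9, 5.8]
grip_width: 0.0174
finger_force: 15.0
```

{"api": "step_arm", "payload": {
  "moves": [
    [0,0.8,0,0,0,0],
    [0,0.8,0,0,0,0],
    [0,0.8,0,0,0,0],
    [0,0.8,0,0,0,0],
    [0,0.8,0,0,0,0],
    [0,0.3,0,0,0,0],
    [0,0.2,0,0,0,0],
    [0,0,0,0,0,0]
  ]
}}

```text
t: 5.78
position: [0.5809, -0.2321, 0.0354]
eef_rot: [-3.136, 0.033, -0.0]
force: [2.3, 19.5, 11.2]
grip_width: 0.0176
finger_force: 15.0
```

{"api": "step_arm", "payload": {
  "moves": [
    [0,0,0,0,0,0],
    [0,0.15,0,0,0,0],
    [0,0,0,0,0,0]
  ]
}}

```text
t: 6.15
position: [0.5809, -0.2323, 0.0353]
eef_rot: [-3.134, 0.033, 0.0]
force: [3.1, 25.9, 11.6]
grip_width: 0.0181
finger_force: 15.0
```

Run:
```python
from h import *
im=snap("wrist","w3"); s=bot.get_state();print(s["t"],s["position"],s["force"])
c=cv2.resize(im[100:400,120:520],(800,600)); cv2.imwrite("pics/w3c.png",c[:,:,::-1])
```

```text
6.2 [ 0.58082753 -0.23226695  0.03530335] [ 2.94961919 25.04437246 12.26088689]
```

View pics/w3c.png

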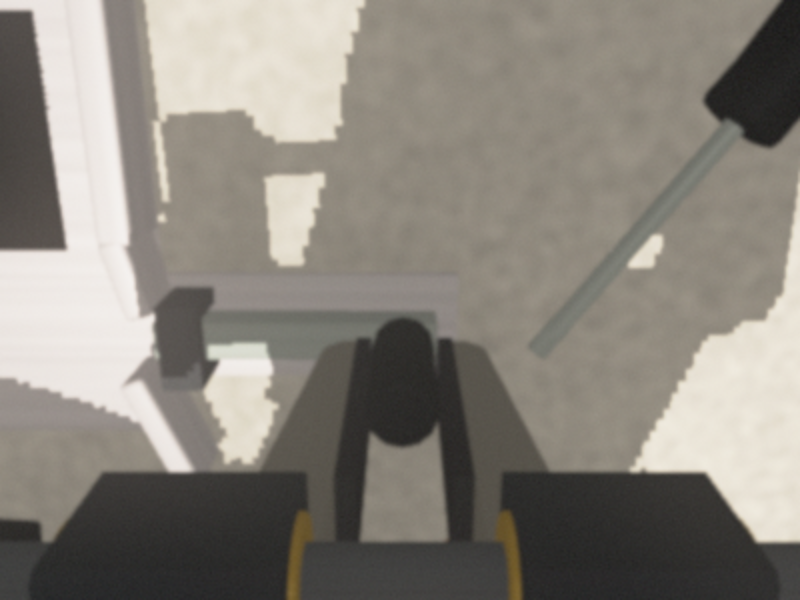

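The bar at (230,340) in the crop is fully clear of the mouth. The ~25 N reaction says the keeper is on its open stop. I'll release and rise.

{"api": "step_arm", "payload": {
  "moves": [
    [0,-0.45,0,0,0,0],
    [0,0,0,0,0,0],
    [0,0,0,0,0,0]
  ]
}}

```text
t: 6.58
position: [0.581, -0.2318, 0.0354]
eef_rot: [-3.14, 0.031, -0.001]
force: [-0.2, 5.6, 7.7]
grip_width: 0.0177
finger_force: 15.0
```

{"api": "step_arm", "payload": {
  "moves": [
    [0,0,0,0,0,0],
    [0,0,0,0,0,0],
    [0,0,-3,0,0,0],
    [0,0,-5,0,0,0],
    [0,0,-2,0,0,0],
    [0,0,0,0,0,0]
  ],
  "grip": 5
}}

```text
t: 7.32
position: [0.5811, -0.2331, 0.1356]
eef_rot: [3.141, -0.03, 0.004]
force: [1.2, 0.1, 0.4]
grip_width: 0.05
finger_force: 0.0
```

Run:
```python
from h import *
s=bot.get_state();print(s["t"],s["position"],s["force"],s["joints"])
plan([.466,.06,.12],np.pi/2-.0175); plan([.466,.06,.12],-np.pi/2-.0175)
```

```text
7.325 [ 0.58113457 -0.23309329  0.13560032] [1.17180168 0.14943978 0.40125034] [-3.83840370e-01  4.34728755e-01  1.70157541e+00 -2.04018078e-05
  1.00285441e+00  1.20633940e+00]
shift first cm [-12.08 -29.08   1.51] turn [ 2.000e-03 -1.000e-03 -1.573e+00] shift after turn [ 29.1  -12.02   1.56]
shift first cm [-12.08 -29.08   1.51] turn [-1.000e-03 -2.000e-03  1.569e+00] shift after turn [-29.1   12.02   1.56]
```

{"api": "step_arm", "payload": {
  "moves": [
    [-2,-4.85,0,0,0,0],
    [-2,-4.85,0,0,0,0],
    [-2,-4.85,0,0,0,0],
    [-2,-4.85,0,0,0,0],
    [-2,-4.85,0,0,0,0],
    [-2,-4.85,0,0,0,0],
    [0,0,0,0,0,-0.175],
    [0,0,0,0,0,-0.175]
  ],
  "grip": 6
}}

```text
t: 8.32
position: [0.4645, 0.0612, 0.1328]
eef_rot: [-3.097, -0.529, 0.005]
force: [0.2, 0.1, -0.3]
grip_width: 0.0599
finger_force: 0.0
```

{"api": "step_arm", "payload": {
  "moves": [
    [0,0,0,0,0,-0.175],
    [0,0,0,0,0,-0.175],
    [0,0,0,0,0,-0.175],
    [0,0,0,0,0,-0.175],
    [0,0,0,0,0,-0.175],
    [0,0,0,0,0,-0.175],
    [0,0,0,0,0,-0.175],
    [0,0,0,0,0,0]
  ]
}}

```text
t: 9.32
position: [0.4649, 0.0604, 0.133]
eef_rot: [-2.238, -2.202, 0.004]
force: [-0.1, -0.3, -0.5]
grip_width: 0.0598
finger_force: 0.0
```

Run:
```python
from h import *
im=snap("wrist","w4"); s=bot.get_state();print(s["t"],s["position"],s["force"])
for o in boardpose("wrist",im): print("w",o)
plan([.465,.05,.006],np.pi/2-.0175)
```

```text
9.375 [0.46510786 0.06042358 0.13327264] [-0.21151113 -0.23420586  0.08598596]
w (array([462.6, -37.2]), array([110.3,  87.8]), -7.01)
w (array([647.8,  56.6]), array([114.2,  93.8]), -1.43)
shift first cm [-1.04  0.04 12.73] turn [-0.002  0.    -0.001] shift after turn [-1.040e+00  1.000e-02  1.273e+01]
```

{"api": "step_arm", "payload": {
  "moves": [
    [-0.5,0,4.5,0,0,0],
    [0,0,4.5,0,0,0],
    [0,0,2.7,0,0,0],
    [0,0,1,0,0,0],
    [0,0,0,0,0,0],
    [-1,0,0,0,0,0],
    [-1,0,0,0,0,0]
  ]
}}

```text
t: 10.25
position: [0.4664, 0.0349, 0.0085]
eef_rot: [2.237, 2.204, 0.002]
force: [0.7, 0.1, -0.0]
grip_width: 0.0598
finger_force: 0.0
```

{"api": "step_arm", "payload": {
  "moves": [
    [-0.8,0,0,0,0,0],
    [-0.8,0,0,0,0,0],
    [-0.8,0,0,0,0,0],
    [-0.8,0,0,0,0,0],
    [-0.8,0,0,0,0,0],
    [-0.4,0,0,0,0,0],
    [-0.2,0,0,0,0,0],
    [0,0,0,0,0,0]
  ]
}}

```text
t: 11.25
position: [0.4649, -0.0107, 0.0075]
eef_rot: [2.238, 2.205, -0.001]
force: [0.4, -0.3, -0.3]
grip_width: 0.06
finger_force: 0.2
```

Run:
```python
from h import *
s=bot.get_state();print(s["t"],s["position"],s["force"])
im=snap("wrist","w5")
for o in boardpose("wrist",im): print("w",o)
```

```text
11.25 [ 0.46486583 -0.01069653  0.007457  ] [ 0.44574081 -0.30409653 -0.30086815]
w (array([ 461.9, -102.1]), array([30.8, 83.5]), -0.8)
w (array([459.5, -41.7]), array([36.1, 75.9]), -0.82)
w (array([601.7,  51.2]), array([ 27.9, 111. ]), 14.14)
```

View pics/w5.png

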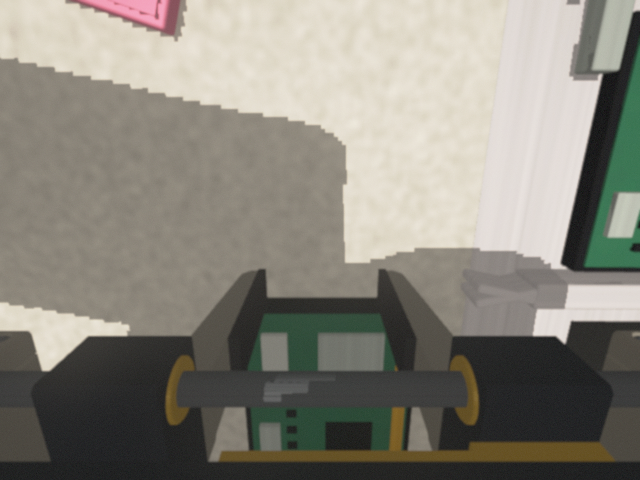

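The board is squared against both fingers, parallel to the rack. I'll retreat, rise, and go round behind it.

{"api": "step_arm", "payload": {
  "moves": [
    [1.5,0,0,0,0,0],
    [0,0,-4,0,0,0],
    [0,0,-6,0,0,0],
    [0,0,-4,0,0,0],
    [-2.8,-2.6,0,0,0,0.175],
    [0,0,0,0,0,0.175],
    [0,0,0,0,0,0.175],
    [0,0,0,0,0,0.175]
  ],
  "grip": 4
}}

```text
t: 12.3
position: [0.4384, -0.0224, 0.1475]
eef_rot: [-2.862, -1.296, 0.001]
force: [-0.2, 0.8, -0.1]
grip_width: 0.0399
finger_force: 0.0
```

{"api": "step_arm", "payload": {
  "moves": [
    [0,0,0,0,0,0.175],
    [0,0,0,0,0,0.175],
    [0,0,0,0,0,0.175],
    [0,0,0,0,0,0.175],
    [0,0,0,0,0,0.17],
    [0,0,0,0,0,0]
  ]
}}

```text
t: 13.05
position: [0.4385, -0.0224, 0.1474]
eef_rot: [3.141, -0.02, -0.001]
force: [0.6, 0.5, 1.2]
grip_width: 0.0396
finger_force: 0.0
```

Run:
```python
from h import *
im=snap("wrist","w6"); s=bot.get_state();print(s["t"],s["position"],s["force"])
for o in boardpose("wrist",im): print("w",o)
im=snap("top","t6")
for o in boardpose("top",im): print("t",o)
for q in [(375,292),(414,308)]: print(ray("top",q,.012))
plan([.392,-.0799,.007],-.0175)
```

```text
13.1 [ 0.43856097 -0.02250416  0.14743166] [ 0.25565234  0.24489858 -0.02408291]
w (array([466. , -94.6]), array([90.8, 84.7]), 1.84)
w (array([607.8,  59.4]), array([112.1,  12.9]), -0.6)
t (array([ 305.9, -629.7]), array([ 93.6, 134.7]), 11.52)
[ 0.36821518 -0.15332298  0.012     ]
[ 0.32948081 -0.25008748  0.012     ]
shift first cm [-4.6   5.78 14.05] turn [0.    0.    0.008] shift after turn [-4.56  5.81 14.04]
```

View pics/w6.png

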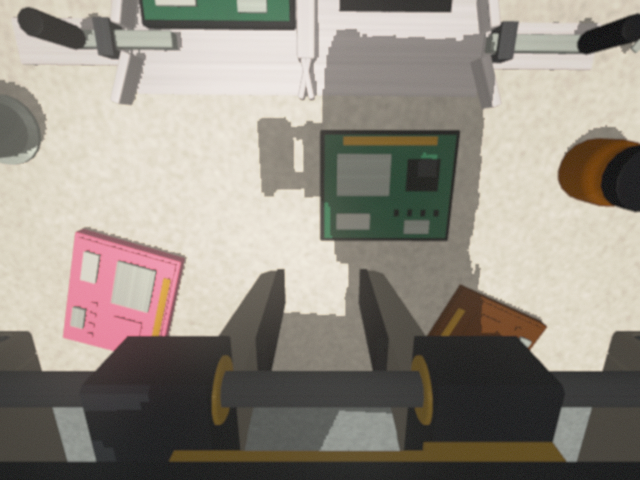

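The board sits squarely ahead, with corners near (322,131), (459,131), (447,240) and (321,240). It is between the bay mouths' flares, clear of the brown and pink boards.

Run:
```python
from h import *
P=np.array([ray("wrist",q,.012)[:2] for q in [(322,131),(459,131),(447,240),(321,240)]]); print(P.round(4),P.mean(0))
for q in [(461,286)]: print("brown",ray("wrist",q,.012))
for y in (-7,-135): # predicted bay wall tops at mouth
  for x in (-60,): 
    w=np.array([.6456,-.0133])+Ro.from_euler('z',-.0175).as_matrix()[:2,:2]@np.array([x,y])/1000; print(y,proj("wrist",np.r_[w,.022]).round())
```

```text
[[ 0.5167 -0.022 ]
 [ 0.5155 -0.1385]
 [ 0.4178 -0.1377]
 [ 0.4189 -0.0201]] [ 0.46723927 -0.07960125]
brown [ 0.37040212 -0.15591472  0.012     ]
-7 [318.  38.]
-135 [485.  39.]
```

{"api": "step_arm", "payload": {
  "moves": [
    [-2.3,2.9,3,0,0,0.008],
    [-2.3,2.9,3,0,0,0],
    [0,0,5,0,0,0],
    [0,0,3,0,0,0],
    [0,0,0,0,0,0],
    [0.8,0,0,0,0,0],
    [0.8,0,0,0,0,0],
    [0.8,0.01,0,0,0,0]
  ]
}}

```text
t: 14.15
position: [0.416, -0.0807, 0.0084]
eef_rot: [3.141, -0.034, -0.001]
force: [-4.9, -0.9, 3.7]
grip_width: 0.0398
finger_force: 2.3
```

{"api": "step_arm", "payload": {
  "moves": [
    [0.9,0.01,0,0,0,0],
    [0.9,0.01,0,0,0,0],
    [0.9,0.01,0,0,0,0],
    [0.9,0.01,0,0,0,0],
    [0.9,0.01,0,0,0,0],
    [0.9,0.01,0,0,0,0],
    [0.9,0.01,0,0,0,0],
    [0.9,0.01,0,0,0,0]
  ]
}}

```text
t: 15.15
position: [0.4885, -0.0833, 0.0076]
eef_rot: [3.141, -0.035, 0.0]
force: [-3.5, -0.5, 2.6]
grip_width: 0.0402
finger_force: 2.0
```

{"api": "step_arm", "payload": {
  "moves": [
    [0.9,0,0,0,0,0],
    [0.9,0,0,0,0,0],
    [0.9,0,0,0,0,0],
    [0.9,0,0,0,0,0],
    [0.9,0,0,0,0,0],
    [0.9,0,0,0,0,0],
    [0.9,0,0,0,0,0],
    [0.9,0,0,0,0,0]
  ]
}}

```text
t: 16.15
position: [0.5603, -0.0848, 0.0076]
eef_rot: [-3.141, 0.035, 0.0]
force: [-3.3, -0.7, 2.9]
grip_width: 0.0404
finger_force: 2.0
```

{"api": "step_arm", "payload": {
  "moves": [
    [0.7,0,0,0,0,0],
    [0.5,0,0,0,0,0],
    [0.4,0,0,0,0,0],
    [0.3,0,0,0,0,0],
    [0.2,0,0,0,0,0],
    [0,0,0,0,0,0]
  ]
}}

```text
t: 16.9
position: [0.5811, -0.0853, 0.0076]
eef_rot: [3.141, -0.035, 0.001]
force: [-2.3, -0.2, 2.3]
grip_width: 0.0402
finger_force: 1.2
```

{"api": "step_arm", "payload": {
  "moves": [
    [0.2,0,0,0,0,0],
    [0.2,0,0,0,0,0],
    [0.2,0,0,0,0,0],
    [0,0,0,0,0,0]
  ]
}}

```text
t: 17.4
position: [0.5854, -0.0854, 0.0074]
eef_rot: [-3.141, 0.035, 0.004]
force: [-8.7, -0.5, 6.7]
grip_width: 0.0402
finger_force: 4.0
```

{"api": "step_arm", "payload": {
  "moves": [
    [0.15,0,0,0,0,0],
    [0.15,0,0,0,0,0],
    [0,0,0,0,0,0]
  ]
}}

```text
t: 17.77
position: [0.5857, -0.0854, 0.0072]
eef_rot: [-3.141, 0.035, 0.012]
force: [-16.6, -0.8, 13.1]
grip_width: 0.04
finger_force: 8.1
```

The board is seated, with force rising to 17 N and no further motion. I'll retreat, rise and check.

{"api": "step_arm", "payload": {
  "moves": [
    [-0.8,0,0,0,0,0],
    [-2,0,0,0,0,0],
    [0,0,-5,0,0,0],
    [0,0,-6,0,0,0],
    [0,0,-4,0,0,0],
    [0,3.5,0,0,0,0],
    [0,3.5,0,0,0,0],
    [0,0,0,0,0,0]
  ],
  "grip": 5
}}

```text
t: 18.77
position: [0.5612, -0.1568, 0.1581]
eef_rot: [3.14, -0.038, 0.005]
force: [-0.3, -0.2, -0.8]
grip_width: 0.05
finger_force: 0.0
```

Run:
```python
from h import *
im=snap("wrist","w7"); s=bot.get_state();print(s["t"],s["position"],s["force"])
for o in boardpose("wrist",im): print("w",o)
for r in bot.place_of("wrist","right_knob")[:2]: print(round(r["score"],2),np.round(r["pixel"],1),np.round(ray("wrist",r["pixel"],.06),4))
plan([.581,-.2325,.035],-.0175)
```

```text
18.825 [ 0.56091497 -0.15558939  0.15779819] [ 0.80641366  0.36315825 -1.17838585]
w (array([646.3,  63.1]), array([118.6,  91.7]), -1.39)
w (array([644.5, -82.7]), array([112.1,  89.7]), -1.39)
0.89 [412.3 208.1] [ 0.5789 -0.2257  0.06  ]
shift first cm [ 2.2   7.72 12.26] turn [-0.    -0.001 -0.006] shift after turn [ 2.17  7.73 12.26]
```

View pics/w7.png

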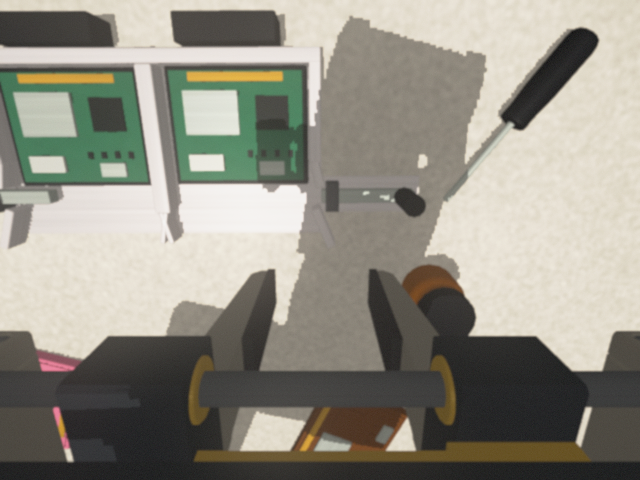

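The new board sits home in the right bay, level with the docked one, and the open knob is at (412,205). I'll descend and grip the knob.

{"api": "step_arm", "payload": {
  "moves": [
    [1.1,3.8,0,0,0,-0.006],
    [1.1,3.8,0,0,0,0],
    [0,0,5,0,0,0],
    [0,0,5,0,0,0],
    [0,0,2.2,0,0,0],
    [0,0,0,0,0,0]
  ]
}}

```text
t: 19.62
position: [0.5797, -0.2297, 0.0337]
eef_rot: [-3.14, 0.024, 0.005]
force: [-0.2, -0.3, -0.1]
grip_width: 0.0499
finger_force: 0.0
```

{"api": "step_arm", "payload": {
  "moves": [
    [0,0,0,0,0,0],
    [0,0,0,0,0,0],
    [0,0,0,0,0,0],
    [0,0,0,0,0,0]
  ],
  "grip": 1,
  "force": 15
}}

```text
t: 20.12
position: [0.5812, -0.2315, 0.0365]
eef_rot: [3.141, -0.026, 0.002]
force: [0.3, 0.9, 5.2]
grip_width: 0.0175
finger_force: 15.0
```

{"api": "step_arm", "payload": {
  "moves": [
    [0,-0.7,0,0,0,0],
    [0,-0.7,0,0,0,0],
    [0,-0.7,0,0,0,0],
    [0,-0.7,0,0,0,0],
    [0,-0.7,0,0,0,0],
    [0,-0.5,0,0,0,0],
    [0,-0.3,0,0,0,0],
    [0,0,0,0,0,0]
  ]
}}

```text
t: 21.12
position: [0.5821, -0.1881, 0.0364]
eef_rot: [3.141, -0.025, 0.002]
force: [0.1, 0.4, 7.1]
grip_width: 0.0179
finger_force: 15.0
```

{"api": "step_arm", "payload": {
  "moves": [
    [0,-0.3,0,0,0,0],
    [0,-0.2,0,0,0,0],
    [0,0,0,0,0,0]
  ]
}}

```text
t: 21.5
position: [0.5822, -0.1864, 0.0365]
eef_rot: [3.137, -0.023, 0.003]
force: [-2.1, -17.6, 2.9]
grip_width: 0.0173
finger_force: 15.0
```

{"api": "step_arm", "payload": {
  "moves": [
    [0,0.25,0,0,0,0],
    [0,0,0,0,0,0]
  ]
}}

```text
t: 21.75
position: [0.5822, -0.1867, 0.0365]
eef_rot: [3.14, -0.026, 0.003]
force: [-0.1, -4.8, 6.0]
grip_width: 0.0175
finger_force: 15.0
```

{"api": "step_arm", "payload": {
  "moves": [
    [0,0,0,0,0,0],
    [0,0,0,0,0,0],
    [0,0,-3,0,0,0],
    [0,0,-5,0,0,0],
    [0,0,-5,0,0,0],
    [-4,0,-4,0,0,0],
    [-4,0,0,0,0,0],
    [0,0,0,0,0,0]
  ],
  "grip": 5
}}

```text
t: 22.75
position: [0.4992, -0.184, 0.2059]
eef_rot: [-3.141, 0.026, 0.001]
force: [0.3, -0.5, -0.1]
grip_width: 0.0503
finger_force: 0.0
```

Run:
```python
from h import *
im=snap("wrist","w8"); s=bot.get_state();print(s["t"],s["position"],s["force"])
for o in boardpose("wrist",im): print("w",o)
for n in ["right_knob","left_knob"]:
  for r in bot.place_of("wrist",n)[:1]: print(n,round(r["score"],2),np.round(r["pixel"],1),np.round(ray("wrist",r["pixel"],.06),4))
```

```text
22.8 [ 0.50082702 -0.18427225  0.20581443] [ 0.33062987 -0.02432841  0.06260915]
w (array([648.6, -84.2]), array([112.4,  93.3]), -0.99)
w (array([650.6,  61.6]), array([119.9,  94.3]), -0.99)
right_knob 0.61 [320.4 129. ] [ 0.5815 -0.1829  0.06  ]
```

View pics/w8.png

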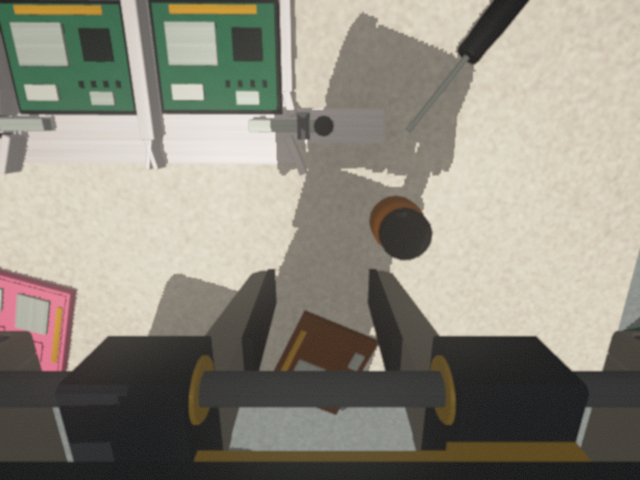

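The new board is home at (217,55), with the right keeper bar closed behind it at (275,125) and the knob at (323,126). Everything else is undisturbed, so I'm handing in.

```bash
python3 -c "
from plant import bot
print(bot.close_job())"
```

```text
the job is handed in; nothing more can be done
None
```

The waiting board is home in the right dock with its keeper opened first and fully closed behind it. The docked board, its keeper and the other things on the bench were not touched, and the job is handed in at about 23 s.

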